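# Draw out the trolley handle of a cabin case to its second stop and hold it

## Robot

A 7-joint arm with a two-finger parallel gripper is mounted at the origin on the work surface. World frame = base frame: x ahead of the robot, y to its left, z up, the work surface at z = 0. Lengths are in m, angles in rad, forces in N, time in s.
With the tool pointing down it reaches from about 0.425 to 0.825 m from the base axis. Payload 3.6 kg.
Tool frame: the origin (TCP) lies at the very end of the fingers, on their centre line; the grasp point (between the pads) lies 19 mm behind it; x points along the fingers, y is the direction in which the jaws open and shut, and the axes are right-handed (so a half turn about x gives the same grasp; the last joint's range is limited). The gripper opens to 85 mm and grips with 20 to 120 N. Pads are 22 mm wide; open, the fingers measure 114 mm over their backs; the gripper's body (76 mm by 85 mm) begins 54 mm behind the grasp point. The pads swing forward as they close: fully open they stand 13 mm farther back than shut.
Start: joints at [-1.131, 0.615, -0.013, 1.423, 0.008, 1.103, -0.04], TCP at [0.292, 0.58, 0.231] pointing down, gripper open.
Joint ranges: [-3.12, 3.12], [-0.3, 2.06], [-1.34, 1.32], [0.26, 2.42], [-1.36, 4.5], [0.01, 1.98], [-2.84, 2.84]. Speed limits (rad/s): [2.79, 2.79, 3.14, 3.14, 3.14, 3.14, 3.14].

## Interface

Orientations are given as a rotation vector (axis times angle).
In Python, from bench import r, read_camera, camera_params gives the robot as it stands.
- The arm moves only by the tool jog_arm, never from a script. Its argument "steps" is a list of rows, each a list of 5 numbers: the shift along the world's x, y, z in cm, then the turn about the world's z in degrees, then the finger opening in cm, from 0 to 8.54. A call has 1 to 20 rows; each row shifts and turns the commanded pose from where the row before left it; what a row does not reach is not made up. A row lasts 1/10 s, in which the tool goes at most 50 mm and 8.59 degrees, less where a joint would pass 70% of its speed; a pose out of reach is approached as far as the arm can. A call is refused whole if a number of a shift passes 5 or a number of a turn 8.59, either way. A call with a gripper value outside its range is refused whole. The fingers move at their own pace and stop on an object; "grip_force" is the grip in N (left out, the last holds). Time passes only in rows, so rows that do not move let the fingers close. It gives the time, the measured TCP pose, the force and the opening at its end, in the units of the state.
- r.get_obs(): the state, without advancing time (a new reading comes with each control period).
- read_camera(name): name is "scene" or "top" or "wrist"; returns the picture (420x560x3 uint8, red, green, blue); there is no depth.
- camera_params(name): a dict with "K" (3x3 intrinsics, pixels), "extrinsics" (4x4, takes a point from camera to world coordinates); the wrist camera has in their place "hand_eye" (4x4, takes a point from camera to tool coordinates, whose origin is the TCP and whose axes are the tool frame's). Camera axes: x right, y down, z forward; pixel columns grow to the right and rows downward; lengths in m; the calibration is good to about 2 mm. The wrist camera is an equidistant fisheye: a pixel r from the principal point sees the ray r / f radians off the axis. A picture is of the moment at which its call begins: read the wrist's pose just before it. camera_params takes no time and is no camera call.
- r.finish_job(): hands the job in, once; it reports no verdict.
The state is a dict: "clock": time; "q": joint angles; "dq": joint speeds; "joint_efforts": joint torques, N m; "tcp_pos": TCP position; "eef_rot": TCP orientation; "wrist_force": force on the tool from outside, world axes, zero at the start; "torque": the same for the moment, N m; "gripper_width": finger opening in m.
Only numpy, scipy, OpenCV 4.12 (cv2) and the standard library are available. Lean on these libraries where they do the work, as an engineer would, in place of code of your own. Each camera call takes 0.05 s, during which the arm holds its last target.

## Task

The packed cabin case lies on its face with its trolley handle pushed home. Press in the button on the handle's grip, pull the handle out past its first stop to the second, full-length stop and let the button spring back out so that the handle locks there. Finish while still holding the grip bar, gripped firmly beside the button with the handle locked at full length, and leave everything else on the table and on the case where it is.

Things in the scene. Friction and masses are not known exactly. Their poses are not given: they have to be found in the camera images.
- case: Dark grey cabin case, 400 mm long (x), 300 wide (y), 200 thick, fixed, lying on its face: back panel up at z = 0.20, wheels at its +x end. Origin: centre of its underside. In the -x end is a recess for the handle's grip, open upward and to -x: 200 mm wide, from x = -0.200 to the inner wall at -0.115, floor at z = 0.125. The handle is pulled out along the case's -x.
- grip_mid (a point): Centre of the trolley handle's black grip bar: 26 mm thick along x, 184 long along y, 22 high; z = 0.186. Axes as the case: pull along -x. Pushed home it lies in the recess, outer (-x) face level with the case's end, 59 mm of room behind its inner face. Two flat tubes, 16 mm wide, leave the inner face at y = +75 and -75 mm; between them both faces are free. Moves with the handle.
- button_face (a point): Centre of the outer face of the release button, a grey key 32 mm long (y), 13 high, in the middle of the grip bar's outer (-x) face, 6 mm proud when out, 1 mm when in; pressed along +x. Pinching the middle of the bar, one finger on the button, one on the bar's inner face (32 mm across with it out, 27 mm in), presses it. Axes as grip_mid.
- grip_side_a (a point): Point on the grip bar's centre line 42 mm from its middle towards +y, between button and tube: here the bar can be gripped across its 26 mm clear of the button. Moves with the handle.
- grip_side_b (a point): The same on the other side, 42 mm from the middle towards -y.
- handle (a joint): How far the handle is drawn out, m: 0 home, 0.10 first stop, 0.20 second stop, which is full length (it goes no farther). Slides straight and level with 3.5 N friction plus slight drag (8 N per m/s), stays where left. A spring pin locks it at 0 and at both stops (1.5 mm play); with the button held in it slides freely past them.
- button (a joint): How far the release button is pressed, m: 0 out, 0.005 fully in; the lock is free beyond about 0.0042. Needs 3 N to start, 8 N to press fully. Let go at a stop, it springs out and the handle is locked; let go between stops, it stays in at about 0.0042 until the pin drops into the next stop.
- book_mid (a point): Grey-green hardback book, 150 x 205 x 34 mm. The point is at its centre, 17 mm above its underside. Not part of the job; leave it where it is.
- teacup_mid (a point): Blue-patterned tea cup standing on the book, rim 100 mm across, 66 mm high, handle at its own +x. The point is at its centre, 33 mm above its underside. Not part of the job; leave it where it is.
- lantern_mid (a point): White metal house-shaped lantern with lit windows, 110 x 90 x 145 mm (ring on the ridge to 168 mm). The point is at its centre, 70 mm above its underside. Not part of the job; leave it where it is.
- clock_mid (a point): White square alarm clock, 40 x 85 x 90 mm. The point is at its centre, 42.5 mm above its underside. Not part of the job; leave it where it is.
- glasses_case_mid (a point): Brown spectacles case, 160 x 62 x 42 mm, lying on the table before the trolley case, under the path of the handle. The point is at its centre, 21 mm above its underside. Not part of the job; leave it where it is.
- phone_mid (a point): Black phone lying flat, 148 x 72 x 9 mm. The point is at its centre, 4.5 mm above its underside. Not part of the job; leave it where it is.
- cream_jar_mid (a point): Round cream jar with a white cap, 62 mm across, 48 mm high. The point is at its centre, 24 mm above its underside. Not part of the job; leave it where it is.
- wallet_mid (a point): Brown travel wallet, 100 x 130 x 14 mm, lying on the back panel of the trolley case. The point is at its centre, 7 mm above its underside. Not part of the job; leave it where it is.

How it is judged:
On the way, in this order (a step that is already met when the one before it is completed fails the run):
1. the release button is pressed fully in (value of joint button above 0.0042 m), for 0.1 s.
2. the handle is drawn out past its first stop (value of joint handle above 0.115 m), for 0.05 s.
3. the handle is at the second stop (value of joint handle above 0.196 m), for 0.2 s.
At the end, for the whole second after the job is handed in: the handle is drawn out to its second stop (more than 196 mm of 200), the button is out again (pressed less than 1.5 mm) so that the handle is locked, and the fingers still hold the grip bar with more than 5 N (value of joint handle above 0.196 m and value of joint button below 0.0015 m and contact force between the fingers and handle_c0 above 5 N); the arm keeps its last pose, push and grip.
It fails at once if the book or the tea cup is moved more than 30 mm (distance of any of book_mid, teacup_mid from where it was at the start of the episode above 0.03 m).
It fails at once if the lantern or the alarm clock is moved more than 30 mm (distance of any of lantern_mid, clock_mid from where it was at the start of the episode above 0.03 m).
It fails at once if the spectacles case or the wallet is moved more than 30 mm (distance of any of glasses_case_mid, wallet_mid from where it was at the start of the episode above 0.03 m).
It fails at once if the phone or the cream jar is moved more than 30 mm (distance of any of phone_mid, cream_jar_mid from where it was at the start of the episode above 0.03 m).
It fails at once if the tea cup, lantern or clock is tipped over (angle between any of teacup_mid, lantern_mid, clock_mid's own z axis and vertical above 0.4 rad).
It also fails if it takes over 45 s, if anything falls off the work surface, if the arm or the gripper's body presses on something with over 40 N, if the wrist force passes 120 N, or if a joint passes its speed limit or range.

## Working session

There is one attempt and no reset: what is moved stays moved. The work goes in short steps, Python scripts to look and compute and a tool call to move; the robot and the scene stay as the last step left them, time stands still between calls to the robot, and variables do not carry over. Pictures are saved under pics/ and viewed, and the job is handed in when it is done.

Besides the shell and the picture viewer there is one more tool, called after "Request:" in YAML: its name, and indented under it one key for each argument. jog_arm: Moves the arm, as the interface text tells. Its arguments: {"type":"object","properties":{"steps":{"type":"array"},"grip_force":{"type":"number"}},"required":["steps"]}

```bash
mkdir -p pics; ls
python3 - <<'E'
from bench import r, read_camera, camera_params
import cv2
o=r.get_obs();print(o)
for n in ("scene","top","wrist"):
    im=read_camera(n);cv2.imwrite(f"pics/{n}0.png",im[:,:,::-1]);print(n,camera_params(n))
E
```

```text
pics
{'clock': 0.0, 'q': array([-1.13049444,  0.61598971, -0.0126282 ,  1.42494226,  0.00808412,
        1.10339034, -0.04041134]), 'dq': array([ 0.00032015,  0.00026754,  0.00070608,  0.00132713,  0.00047282,
       -0.00018483, -0.00161486]), 'joint_efforts': array([-5.20317608e-04, -4.69219995e+01,  2.59221923e-01, -1.71033221e+01,
        9.99283337e-03,  9.72198177e-03,  1.72953747e-05]), 'tcp_pos': array([0.29215103, 0.5797664 , 0.23007799]), 'eef_rot': array([ 0.36393966,  1.54023915, -0.36807324]), 'wrist_force': array([ 0.22770674, -0.08877968, -0.58289932]), 'torque': array([-0.00041727, -0.00901511,  0.0134338 ]), 'gripper_width': 0.08541538495525988}
scene {'K': array([[436.75193695,   0.        , 283.38107905],
       [  0.        , 436.75193695, 205.48701214],
       [  0.        ,   0.        ,   1.        ]]), 'extrinsics': array([[-0.76278467,  0.4776395 , -0.43591289,  1.20627339],
       [ 0.64663572,  0.56826934, -0.50885381,  0.6832902 ],
       [ 0.00466725, -0.67002273, -0.74232591,  1.23966331],
       [ 0.        ,  0.        ,  0.        ,  1.        ]])}
to
[... 243 characters left out ...]
  [-0.9998286 , -0.01770111,  0.00542657, -0.06754611],
       [-0.00446955, -0.05366381, -0.99854906,  1.84591667],
       [ 0.        ,  0.        ,  0.        ,  1.        ]])}
wrist {'K': array([[325.1922621 ,   0.        , 274.76693068],
       [  0.        , 325.1922621 , 208.75457239],
       [  0.        ,   0.        ,   1.        ]]), 'hand_eye': array([[ 1.25065880e-03, -3.22938493e-01,  9.46419128e-01,
        -1.43422728e-01],
       [ 9.99999195e-01,  1.99390066e-04, -1.25342676e-03,
        -3.41000181e-04],
       [ 2.16073177e-04,  9.46419933e-01,  3.22938482e-01,
        -8.36764605e-02],
       [ 0.00000000e+00,  0.00000000e+00,  0.00000000e+00,
         1.00000000e+00]])}
```

View pics/top0.png

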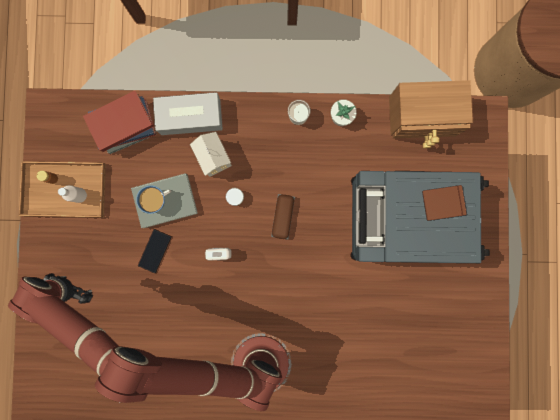

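View pics/scene0.png

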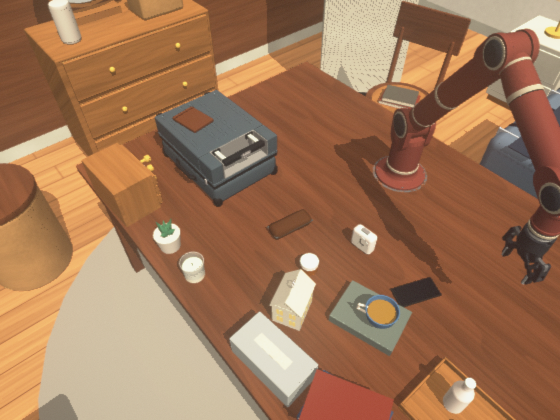

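View pics/wrist0.png

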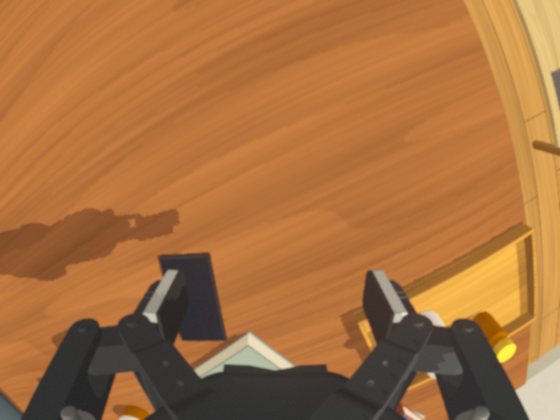

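The top view shows the case at about (420,217), with its recess end at image left, about (370,215), so the pull is along world +y. I'll zoom in on the grip.

Run:
```python
import cv2
im=cv2.imread("pics/top0.png")
cv2.imwrite("pics/topz.png",cv2.resize(im[160:275,345:495],None,fx=5.3,fy=5.2,interpolation=cv2.INTER_CUBIC)[:600])
im=cv2.imread("pics/scene0.png")
cv2.imwrite("pics/scz.png",cv2.resize(im[85:210,150:290],None,fx=4.8,fy=4.8,interpolation=cv2.INTER_CUBIC)[:600])
```

```text
(no output)
```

View pics/topz.png

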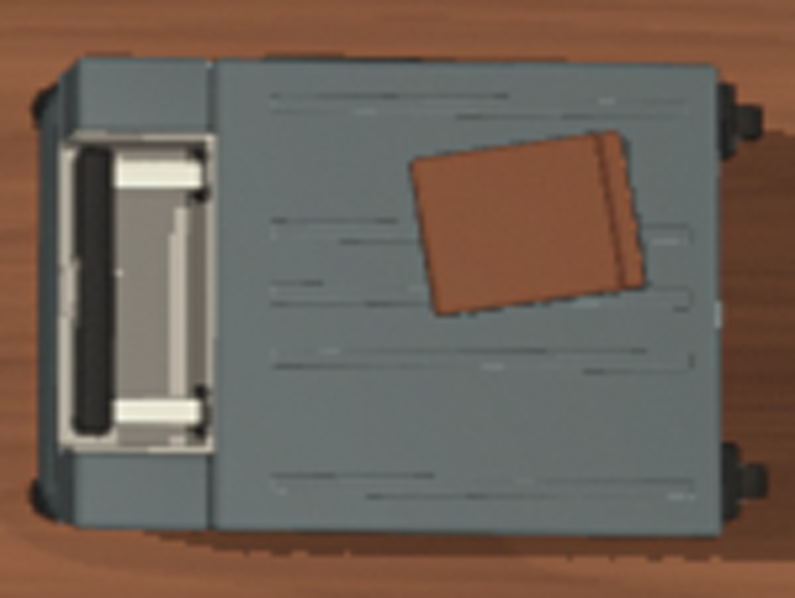

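View pics/scz.png

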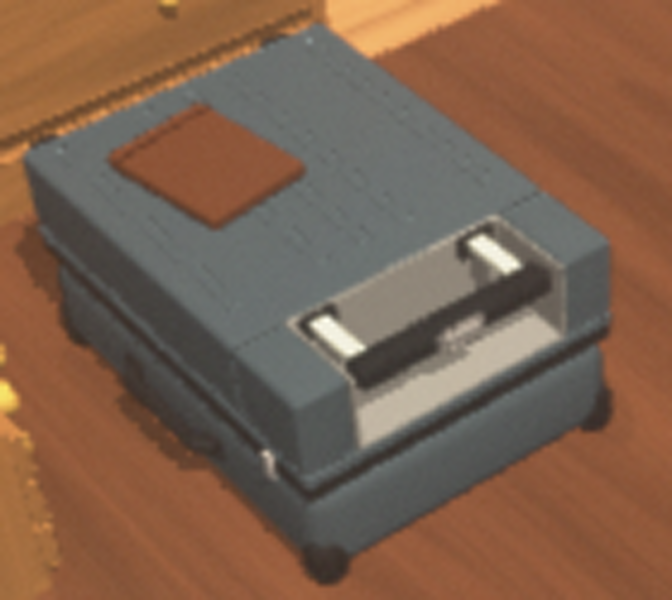

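The zoom shows the grip bar's top face from (75,147) to (113,435), the button at (68,290), and the back panel corners at (75,58), (75,527), (718,65) and (720,534). Next I'll turn these into positions.

```bash
cat > h.py <<'E'
from bench import r, read_camera, camera_params
import numpy as np, cv2
from scipy.spatial.transform import Rotation as R
def pix2w(n,u,v,z):
    p=camera_params(n);K=p["K"];E=p["extrinsics"]
    d=E[:3,:3]@np.linalg.inv(K)@[u,v,1.];o=E[:3,3]
    return o+d*(z-o[2])/d[2]
def w2pix(n,P):
    p=camera_params(n);E=np.linalg.inv(p["extrinsics"]);c=E[:3,:3]@P+E[:3,3];q=p["K"]@c;return q[:2]/q[2]
def wrist2w(u,v,z,obs):
    p=camera_params("wrist");K=p["K"];H=p["hand_eye"]
    d=np.array([u-K[0,2],v-K[1,2]])/K[0,0];th=np.hypot(*d)
    ray=np.array([*(np.sin(th)*d/th),np.cos(th)])
    Rm=R.from_rotvec(obs["eef_rot"]).as_matrix()
    o=Rm@H[:3,3]+obs["tcp_pos"];dd=Rm@H[:3,:3]@ray
    return o+dd*(z-o[2])/dd[2]
E
python3 - <<'E'
from h import *
t=lambda a,b,z:pix2w("top",a/5.3+345-.4,b/5.2+160-.4,z)
s=lambda a,b,z:pix2w("scene",a/4.8+150-.4,b/4.8+85-.4,z)
print("case top");
for a,b in [(75,58),(75,527),(718,65),(720,534)]: print(t(a,b,.2))
print("grip top")
for a,b in [(75,147),(113,150),(113,432),(75,435),(94,147),(94,435)]: print(t(a,b,.197))
print("scene grip ends outer top", s(358,365,.197), s(548,272,.197), "button",s(463,332,.186))
# objects
for nme,u,v,z in [("glasses",283,216,.042),("cup",152,200,.1),("lantern",210,154,.1),("clock",218,254,.09),("jar",235,197,.048),("wallet",444,202,.214)]: print(nme,pix2w("top",u,v,z))
print(R.from_rotvec(r.get_obs()["eef_rot"]).as_matrix())
E
```

```text
case top
[ 0.68116255 -0.31682478  0.2       ]
[ 0.38544838 -0.31963977  0.2       ]
[ 0.68363532 -0.71538737  0.2       ]
[ 0.38827926 -0.71560898  0.2       ]
grip top
[ 0.62491188 -0.31781849  0.197     ]
[ 0.62341902 -0.34141399  0.197     ]
[ 0.44528872 -0.34297347  0.197     ]
[ 0.44298238 -0.31955033  0.197     ]
[ 0.62511853 -0.32960827  0.197     ]
[ 0.44319359 -0.33127052  0.197     ]
scene grip ends outer top [ 0.61613702 -0.3295046   0.197     ] [ 0.44228282 -0.32284507  0.197     ] button [ 0.52759629 -0.31958888  0.186     ]
glasses [ 0.53444882 -0.07039486  0.042     ]
cup [0.5796814  0.38741695 0.1       ]
lantern [0.74473703 0.18916818 0.1       ]
clock [0.39585004 0.15382719 0.09      ]
jar [0.59937802 0.10308239 0.048     ]
wallet [ 0.58192969 -0.59252685  0.214     ]
[[-8.58926645e-04  4.49963636e-01  8.93046465e-01]
 [-1.82049459e-03  8.93044611e-01 -4.49964452e-01]
 [-9.99997974e-01 -2.01227272e-03  5.20965551e-05]]
```

Grip middle is about (0.534, -0.331, 0.186). The pull direction is world +y within 0.5°, and the bar's length matches the given 184 mm. I'll approach from above with the jaws along y.

Request:
jog_arm:
  steps:
    - [3, -2, 1, 6.8, 8.5]
    - [4, -3, 1, 6.8, 8.5]
    - [4, -3, 1, 6.8, 8.5]
    - [4, -3, 1, 6.8, 8.5]
    - [4, -3, 0, 0, 8.5]
    - [4, -4, 0, 0, 8.5]
    - [1.2, -5, 0, 0, 8.5]
    - [0, -5, 0, 0, 8.5]
    - [0, -5, 0, 0, 8.5]
    - [0, -5, 0, 0, 8.5]
    - [0, -5, 0, 0, 8.5]
    - [0, -5, 0, 0, 8.5]
    - [0, -5, 0, 0, 8.5]
    - [0, -5, 0, 0, 8.5]
    - [0, -5, 0, 0, 8.5]
    - [0, -5, 0, 0, 8.5]
    - [0, -5, 0, 0, 8.5]
    - [0, -5, 0, 0, 8.5]
    - [0, -5, 0, 0, 8.5]
    - [0, -5, 0, 0, 8.5]

```text
clock: 2.15
tcp_pos: [0.5267, -0.2936, 0.2705]
eef_rot: [-0.006, 1.571, 0.007]
wrist_force: [1.7, 0.1, 0.5]
gripper_width: 0.0849
```

Run:
```python
from h import *
o=r.get_obs();im=read_camera("wrist");cv2.imwrite("pics/w1.png",im[:,:,::-1])
Rm=R.from_rotvec(o["eef_rot"]).as_matrix();print(o["clock"],o["tcp_pos"],Rm.round(3),o["q"].round(2))
np.savez("w1",tcp_pos=o["tcp_pos"],eef_rot=o["eef_rot"])
```

```text
2.15 [ 0.52670249 -0.29362731  0.27054581] [[-0.    -0.008  1.   ]
 [ 0.     1.     0.008]
 [-1.     0.    -0.   ]] [ 0.48  0.51 -0.02  1.51  0.01  1.13  2.04]
```

View pics/w1.png

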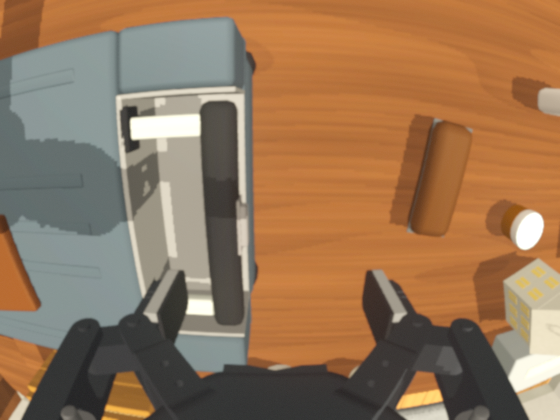

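The wrist view shows the bar's top face from about (219,101) to (230,325), with the button at (243,227). I'll cross-check the position from this view.

Run:
```python
from h import *
o=dict(np.load("w1.npz"))
for u,v,z in [(201,103,.197),(236,102,.197),(215,325,.197),(243,324,.197),(205,215,.197),(239,215,.197),(244,202,.19),(244,253,.19)]: print((u,v),wrist2w(u,v,z,o))
im=cv2.imread("pics/w1.png");cv2.imwrite("pics/w1z.png",cv2.resize(im[85:340,110:270],None,fx=2.3,fy=2.3,interpolation=cv2.INTER_CUBIC))
```

```text
(201, 103) [ 0.44274463 -0.34381587  0.197     ]
(236, 102) [ 0.44276793 -0.32017195  0.197     ]
(215, 325) [ 0.62227083 -0.34437389  0.197     ]
(243, 324) [ 0.61991087 -0.32010575  0.197     ]
(205, 215) [ 0.52196061 -0.34431791  0.197     ]
(239, 215) [ 0.52170523 -0.31951272  0.197     ]
(244, 202) [ 0.51418989 -0.31639052  0.19      ]
(244, 253) [ 0.55537602 -0.31746877  0.19      ]
```

View pics/w1z.png

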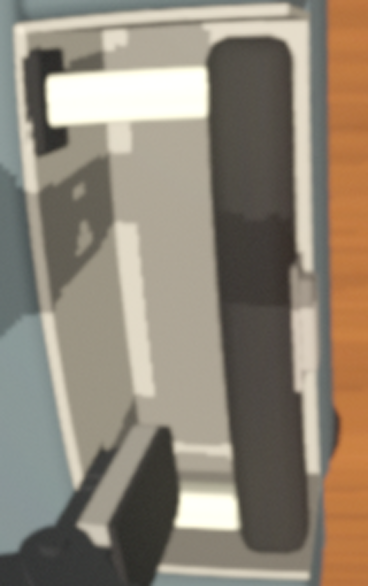

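Grip middle is about (0.533, -0.332), and the two cameras agree to within 1 to 2 mm. I'll shift, then descend.

Request:
jog_arm:
  steps:
    - [0.6, -2, 0, 0, 8.0]
    - [0, -1.7, 0, 0, 7.5]
    - [0, 0, -2, 0, 7.5]
    - [0, 0, -2, 0, 7.5]
    - [0, 0, -2, 0, 7.5]
    - [0, 0, -2, 0, 7.5]
    - [0, 0, -1.5, 0, 7.5]
    - [0, 0, -1.2, 0, 7.5]
    - [0, 0, 0, 0, 7.5]
    - [0, 0, 0, 0, 7.5]

```text
clock: 3.2
tcp_pos: [0.5334, -0.3288, 0.164]
eef_rot: [-0.007, 1.57, 0.006]
wrist_force: [-1.2, 0.0, 0.6]
gripper_width: 0.0744
```

Run:
```python
from h import *
o=r.get_obs();im=read_camera("wrist");cv2.imwrite("pics/w2.png",im[:,:,::-1])
im=read_camera("scene");cv2.imwrite("pics/s2.png",cv2.resize(im[60:210,150:350,::-1],None,fx=4,fy=4,interpolation=cv2.INTER_CUBIC))
```

```text
(no output)
```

View pics/w2.png

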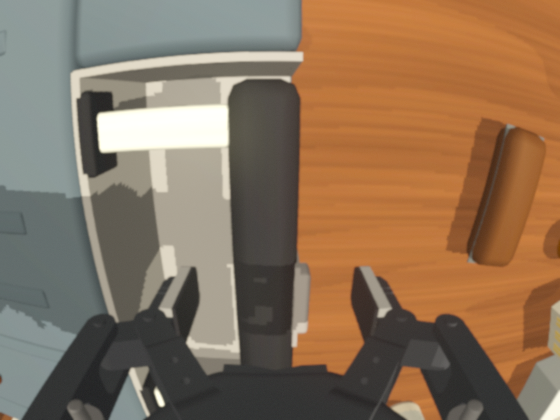

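View pics/s2.png

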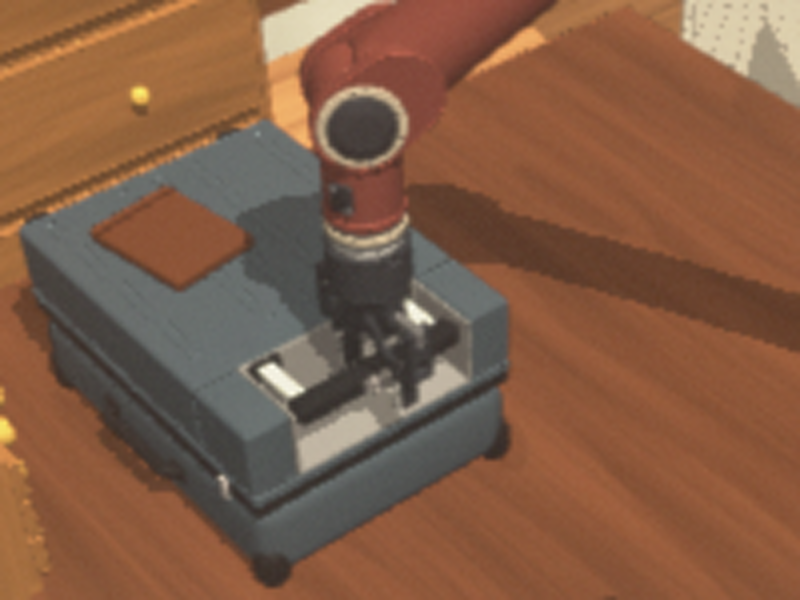

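The bar is between the open fingers, with the button at (302,300). Now I'll pinch.

Request:
jog_arm:
  steps:
    - [0, -0.1, 0, 0, 5]
    - [0, 0, 0, 0, 3.5]
    - [0, 0, 0, 0, 2]
    - [0, 0, 0, 0, 2]
    - [0, 0, 0, 0, 2]
    - [0, 0, 0, 0, 2]
    - [0, 0, 0, 0, 2]
    - [0, 0, 0, 0, 2]
  grip_force: 40

```text
clock: 4.1
tcp_pos: [0.5333, -0.331, 0.1646]
eef_rot: [-0.007, 1.57, 0.004]
wrist_force: [-0.8, -3.0, 6.3]
gripper_width: 0.0262
```

Width is 26 to 27 mm, so the button is in (it would be 32 mm if out). I'll pull a little to test.

Request:
jog_arm:
  steps:
    - [0, 0.3, 0, 0, 2]
    - [0, 0.7, 0, 0, 2]
    - [0, 1, 0, 0, 2]
    - [0, 1, 0, 0, 2]
    - [0, 0, 0, 0, 2]

```text
clock: 4.6
tcp_pos: [0.5331, -0.2985, 0.1646]
eef_rot: [-0.006, 1.571, 0.007]
wrist_force: [-3.2, 0.4, 8.0]
gripper_width: 0.0259
```

Run:
```python
from h import *
o=r.get_obs();im=read_camera("wrist");cv2.imwrite("pics/w3.png",im[:,:,::-1]);print(o["tcp_pos"],o["wrist_force"])
```

```text
[ 0.53313651 -0.2985139   0.16459575] [-3.21944859  0.3505399   7.97589051]
```

View pics/w3.png

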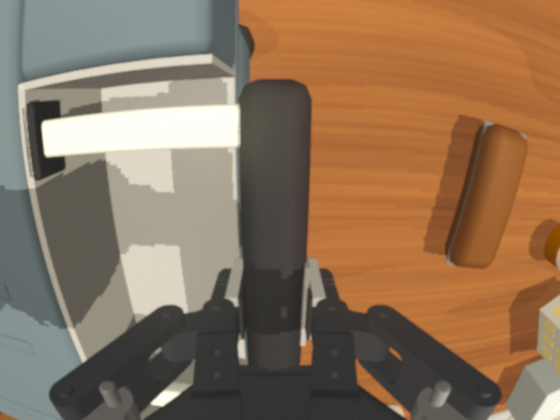

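The bar is moving out with the gripper and is already past the case end. I'll keep pulling to the second stop.

Request:
jog_arm:
  steps:
    - [0, 1, 0, 0, 2]
    - [0, 1, 0, 0, 2]
    - [0, 1, 0, 0, 2]
    - [-0.1, 1, 0, 0, 2]
    - [0, 1, 0, 0, 2]
    - [0, 1, 0, 0, 2]
    - [0, 1, 0, 0, 2]
    - [0, 1, 0, 0, 2]
    - [0, 1, 0, 0, 2]
    - [0, 1, 0, 0, 2]
    - [0, 1, 0, 0, 2]
    - [0, 1, 0, 0, 2]
    - [0, 1, 0, 0, 2]
    - [0, 1, 0, 0, 2]
    - [0, 1, 0, 0, 2]
    - [0, 1, 0, 0, 2]
    - [0, 0.6, 0, 0, 2]
    - [0, 0.5, 0, 0, 2]
    - [0, 0, 0, 0, 2]
    - [0, 0, 0, 0, 2]

```text
clock: 6.65
tcp_pos: [0.5324, -0.1327, 0.1645]
eef_rot: [-0.009, 1.569, -0.0]
wrist_force: [-1.5, -8.8, 6.9]
gripper_width: 0.0265
```

Request:
jog_arm:
  steps:
    - [0, 0.3, 0, 0, 2]
    - [0, 0.2, 0, 0, 2]
    - [0, 0, 0, 0, 2]
    - [0, 0, 0, 0, 2]
    - [0, 0, 0, 0, 2]

```text
clock: 7.15
tcp_pos: [0.5324, -0.1328, 0.1645]
eef_rot: [-0.011, 1.568, -0.007]
wrist_force: [1.0, -16.9, 3.9]
gripper_width: 0.0265
```

The stop holds (17 N with no movement). I'll open the jaws and let the button spring out.

Request:
jog_arm:
  steps:
    - [0, -0.3, 0, 0, 3.5]
    - [0, -0.3, 0, 0, 5]
    - [0, -0.3, 0, 0, 6.5]
    - [0, 0, 0, 0, 7]
    - [0, 0, 0, 0, 7]

```text
clock: 7.65
tcp_pos: [0.5318, -0.1316, 0.1633]
eef_rot: [-0.006, 1.572, 0.008]
wrist_force: [-0.3, -0.9, 0.5]
gripper_width: 0.0702
```

Run:
```python
from h import *
o=r.get_obs();im=read_camera("wrist");cv2.imwrite("pics/w4.png",im[:,:,::-1]);print(o["tcp_pos"],o["wrist_force"])
np.savez("w4",tcp_pos=o["tcp_pos"],eef_rot=o["eef_rot"])
```

```text
[ 0.53184348 -0.13163275  0.16327846] [-0.3456806  -0.87771105  0.52278729]
```

View pics/w4.png

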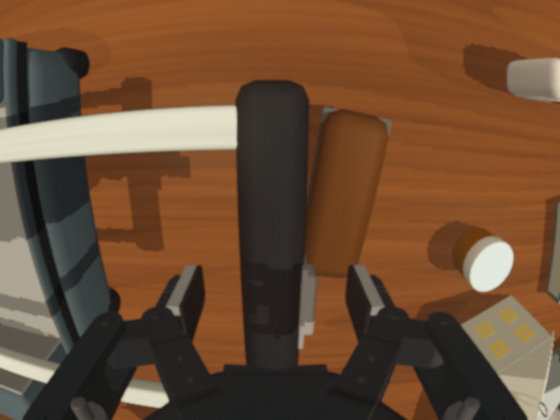

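The fingers are open and the button is visible at (308,300). I'll slide 42 mm to the +x side, close firmly and check.

Request:
jog_arm:
  steps:
    - [2, 0, 0, 0, 7]
    - [2.2, -0.1, 0, 0, 7]
    - [0, 0, 0, 0, 7]
    - [0, 0, 0, 0, 4.5]
    - [0, 0, 0, 0, 3.2]
    - [0, 0, 0, 0, 2]
    - [0, 0, 0, 0, 2]
    - [0, 0, 0, 0, 2]
    - [0, 0, 0, 0, 2]
    - [0, 0, 0, 0, 2]
    - [0, 0, 0, 0, 2]
  grip_force: 40

```text
clock: 8.8
tcp_pos: [0.5732, -0.1336, 0.1638]
eef_rot: [-0.006, 1.573, 0.006]
wrist_force: [-4.6, 1.5, 4.1]
gripper_width: 0.0255
```

Run:
```python
from h import *
o=r.get_obs();im=read_camera("wrist");cv2.imwrite("pics/w5.png",im[:,:,::-1]);print(o["tcp_pos"],o["wrist_force"])
im=read_camera("top");cv2.imwrite("pics/t5.png",im[:,:,::-1])
im=read_camera("scene");cv2.imwrite("pics/s5.png",cv2.resize(im[60:260,150:410,::-1],None,fx=3,fy=3,interpolation=cv2.INTER_CUBIC))
```

```text
[ 0.57320327 -0.1336007   0.16381254] [-4.5890764   1.52531906  4.13502939]
```

View pics/w5.png

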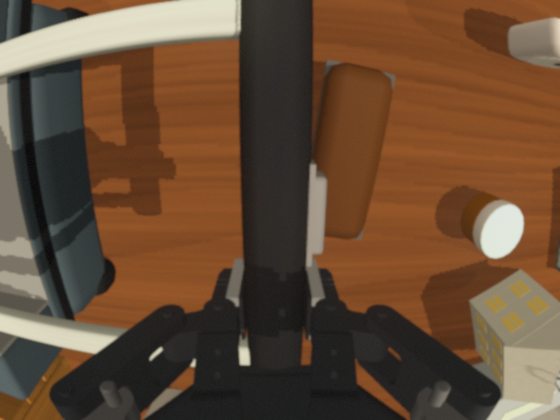

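View pics/s5.png

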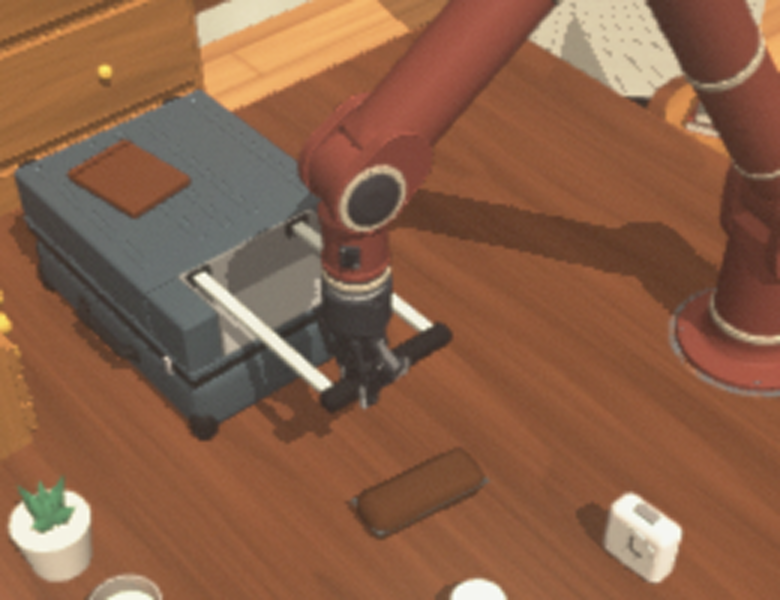

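View pics/t5.png

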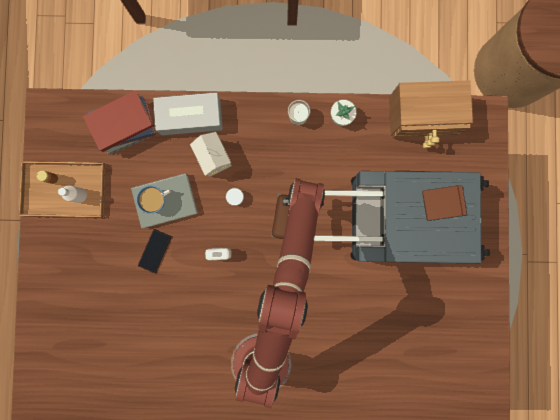

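The button stands about 5 mm proud at (317,210), and the fingers hold the bar beside it. Nothing else has moved in the top view. I'll test the lock with a gentle inward push.

Request:
jog_arm:
  steps:
    - [0, -0.3, 0, 0, 2]
    - [0, -0.3, 0, 0, 2]
    - [0, 0, 0, 0, 2]
    - [0, 0, 0, 0, 2]

```text
clock: 9.35
tcp_pos: [0.5732, -0.1345, 0.1638]
eef_rot: [-0.003, 1.574, 0.014]
wrist_force: [-5.7, 9.3, 6.7]
gripper_width: 0.0256
```

Locked: it moved 0.9 mm, within the pin's play, against 9 N. I'll bring the handle back out to the stop with a light outward bias.

Request:
jog_arm:
  steps:
    - [0, 0.3, 0, 0, 2]
    - [0, 0.5, 0, 0, 2]
    - [0, 0, 0, 0, 2]
    - [0, 0, 0, 0, 2]
    - [0, 0, 0, 0, 2]

```text
clock: 9.85
tcp_pos: [0.5732, -0.1329, 0.1638]
eef_rot: [-0.006, 1.573, 0.005]
wrist_force: [-4.3, -0.6, 5.5]
gripper_width: 0.0257
```

Run:
```python
from h import *
o=r.get_obs();print(o["tcp_pos"],o["wrist_force"],o["gripper_width"])
im=read_camera("wrist");cv2.imwrite("pics/w6.png",im[100:330,180:400,::-1])
```

```text
[ 0.57319543 -0.13293077  0.16382387] [-4.34651127 -0.61067221  5.47613591] 0.025669959056705213
```

View pics/w6.png

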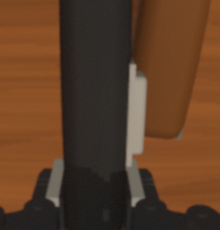

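The button is still out (crop (137,110)), and the grip sits just beside it. I'll hand in now.

Run:
```python
from bench import r
print(r.finish_job())
```

```text
the job is handed in; nothing more can be done
None
```

The handle is out at its second stop and locked, with the gripper holding the bar beside the button at 40 N. I handed the job in at about 10 s; it reports no verdict.

- **What I did:** I pinched the middle of the grip bar with 40 N, and the fingers closed to 26 mm, so the button was in. I pulled the handle about 198 mm along world +y to a hard stop, which held at 17 N without moving. Then I opened the jaws, moved 42 mm along the bar towards +x (`grip_side_a`) and gripped again.
- **Lock:** pushing inward with about 9 N moved the handle only about 1 mm, which is within the pin's play. I then brought it back out against the stop.
- **Button:** the wrist picture shows it standing about 5 mm proud.
- **Other objects:** in the top view, taken after the second grip, everything visible was where it started. The arm hid part of the spectacles case there, but the wrist and scene pictures showed nothing touching it.
- **Not confirmed:** the handle and button joint values can't be read directly, so the travel comes from the tool position (good to about 2 mm) and the hard stop. No check failed or disagreed.

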